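# Press a flanged bush home with a quick bar clamp

## Robot

A 7-joint arm with a two-finger parallel gripper is mounted at the origin on the work surface. World frame = base frame: x ahead of the robot, y to its left, z up, the work surface at z = 0. Lengths are in m, angles in rad, forces in N, time in s.
With the tool pointing down it reaches from about 0.425 to 0.95 m from the base axis. Payload 16.7 kg.
Tool frame: the origin (TCP) lies at the very end of the fingers, on their centre line; the grasp point (between the pads) lies behind it (r.grip_depth is the z of the grasp point in the tool frame, in m); z points along the fingers, y is the line along which they close (so a half turn about z gives the same grasp; the last joint's range is limited). The gripper opens to 94 mm and grips with 3 to 60 N. Pads are 16 mm wide; open, the fingers measure 119 mm over their backs; the gripper's body (75 mm by 177 mm) begins 78 mm behind the grasp point.
Start: joints at [0.975, 0.426, 0.074, 1.606, -0.034, 1.111, -0.067], TCP at [0.292, -0.609, 0.205] pointing down, gripper open.
Joint ranges: [-2.85, 2.85], [-0.5, 2.14], [-1.23, 1.37], [0.21, 2.46], [-1.02, 4.16], [0.16, 2.05], [-2.73, 2.73]. Speed limits (rad/s): [1.89, 1.89, 2.39, 2.39, 3.01, 3.01, 3.01].

## Interface

Orientations are given as [roll, pitch, yaw] about the fixed x, y, z axes, in that order (R = Rz(yaw) Ry(pitch) Rx(roll)).
In Python, from plant import r gives the robot as it stands. Calls block until the motion is done:
- r.move_to(position, orientation): joint-space move of the TCP to a pose.
- r.servo_line(position, feed=0.15, orientation=None, threshold=None): straight line of the TCP; orientation=None keeps the orientation; feed is the mean speed in m/s. With threshold (N) it stops when the force on the tool has changed by that much, and returns True; else False.
- r.goto_joints(angles): joint-space move.
- r.set_gripper(opening): finger opening in m; the grip force is fixed at half the most; returns when the fingers have stopped.
- r.hold(seconds).
- r.ik(position, orientation): joint angles nearest the present ones, or None.
- r.get_state(): the state.
- r.camera(name): name is "side" or "top" or "wrist"; returns the picture (384x512x3 uint8, blue, green, red); there is no depth.
- r.get_calibration(name): a dict with "intrinsics" (3x3 intrinsics, pixels), "xyz" and "attitude" of the camera in the world. Camera axes: x right, y up, looking along -z (the intrinsics and any distortion apply to the point x, -y, -z); pixel columns grow to the right and rows downward; lengths in m; the calibration is good to about 2 mm. A picture is of the moment at which its call begins: read the wrist's pose just before it. get_calibration takes no time and is no camera call; for the wrist camera it gives the pose at the moment of the call.
A pose or a line that the arm cannot do raises r.Unreachable and nothing moves.
- r.finish_job(): hands the job in; it is judged then, once.
Trained networks look in the newest picture that a camera, given by its name, has taken for a name from the list of things; names that differ only in an ending like _2 or _b are one class to them, and where a whole thing is asked for, a point or a joint stands for the part that bears it (a point fixed in the world has none). Each returns a list of dicts, best first, with "confidence" (0 to 1); they miss things now and then, are a little off and sometimes report something else, mostly with a low value. They report only what shows in the picture. A call takes as long as a camera call.
- r.look_for(thing, camera): "box" ([left, top, width, height] in pixels, round what is visible of it).
- r.trace(thing, camera): "mask" (384x512 bool, what is visible of it) and "box" ([left, top, width, height] in pixels, round what is visible of it).
- r.landmark_of(thing, camera): "uv" ([column, row] in pixels: a listed point, or the origin of a listed thing).
The state is a dict: "clock": time; "joints": joint angles; "joint_vel": joint speeds; "joint_efforts": joint torques, N m; "eef_pos": TCP position; "ee_rot": TCP orientation; "contact_force": force on the tool from outside, world axes, zero at the start; "wrist_torque": the same for the moment, N m; "grip_width": finger opening in m; "grip_force": force on a finger pad.
Only numpy, scipy, OpenCV 4.12 (cv2) and the standard library are available. Lean on these libraries where they do the work, as an engineer would, in place of code of your own. Each camera call takes 0.05 s, during which the arm holds its last target. There are 200 camera calls.

## Task

A flanged bush is started in the eye of the green steering arm. Squeeze the trigger of the quick clamp, stroke by stroke, to walk its jaw onto the bush and press it home, and stop squeezing as soon as the flange sits firmly against the eye, so that the bush is not overloaded. Then press the release tab, draw the clamp head back about 2 cm clear of the bush and let go, leaving everything else on the bench alone.

Things in the scene. Friction and masses are not known exactly. Their poses are not given: they have to be found in the camera images.
- clamp_stand: Fixed frame of the job, z up, origin on the bench under the clamp's bar. A bench vise (y -277 to -133 mm, 133 mm high) grips the tail of a quick clamp; its toothed steel bar (8 x 20 mm, centre line 118 mm above the bench) runs along +y from the vise to the fixed jaw (y +150 to +191 mm). The green steering arm rests on packing against that jaw's pad.
- clamp_head: Black sliding head on the bar; origin on the bar's centre line, axes as clamp_stand: +y forward, to the bush. Housing 38 mm wide, y -49 to +69, z -28 to +22 mm. Pistol grip on top: 28 mm (x) by 26 mm (y -34 to -8), up to z +114 mm. A jaw hangs below its front. A ratchet (teeth 4 mm apart) stops it from sliding back unless the tab is pressed. Room for 40 mm back.
- bush: Brass flanged bush: flange 36 mm across, 5 mm thick, barrel 26 mm across; starts 5 to 8 mm short of home. Origin at the centre of the flange's outer face, +y into the eye. Loose for the first 0 to 3 mm, then a press fit (about 15 N); solid when the flange meets the eye. Firmly seated: 20 N or more from the jaw, held a moment; over 50 N spoils it.
- eye_face (a point): Centre of the eye's face (48 mm across, 60 mm above the bench) that the flange must meet; axes as clamp_stand. With the bush home its origin is 5 mm from here towards -y.
- jaw_face (a point): Centre of the face of the moving jaw's round rubber pad (34 mm across), 83 mm ahead (+y) of the head's origin and 58 mm below it. At the start 5 to 18 mm short of the bush. Once the bush is home the jaw's load rises by about 20 N for each mm that the head is driven on.
- trigger (a joint): 0 let go (sprung back), 0.30 rad fully squeezed: its top comes 27 mm towards the grip (-y). After 8 mm of free travel it drives the head forward, 1 mm per 3.5 mm. A full stroke goes 5 to 6 mm; let go fully and the head settles back on the last tooth passed, 4 mm gained, losing most of its load. A stroke under 0.25 rad may gain nothing; with the bush home a full one can overload it.
- trigger_front (a point): Middle of the trigger's front (+y) face, 88 mm above the bar's centre line, to be squeezed here. Trigger 18 mm wide, 11 mm thick, top 12 mm higher. Squeezed against the grip: 3 N at first, about 10 N with the head free, under 18 N as the bush slides; bush home: 20 N gives about 37 N at the jaw, 25 N about 48 N. Pulled alone, without holding the grip: 21 N gives 20 N, 24 N gives 25 N.
- grip_back (a point): Middle of the pistol grip's back (-y) face, 88 mm above the bar's centre line; 64 mm behind trigger_front with the trigger let go, about 37 mm when fully squeezed. Nothing stands behind it at this height.
- release_tab (a joint): Release tab: at rest 0 (seated between teeth) to 0.12 rad (on the teeth's tops), 0.32 fully pressed. Pushed backward (-y) beyond about 0.14 it frees the head: 1 to 3 N, a few newtons more under load. Pushed on the same way (about 20 mm at tab_front to its stop) it takes the head back with it, 3 to 6 N. Sprung back when let go.
- tab_front (a point): Middle of the front (+y) face of the release tab, a steel tab 20 mm wide and 5 mm thick standing on the housing, 54 mm ahead of the head's origin; this point is 46 mm above the bar's centre line, the tab's top 63 mm. Nothing stands in front of it above the housing.
- spanner: Combination spanner, 190 mm, loose on the bench; leave alone.
- spare_bush: Another flanged bush standing on its flange on the bench; leave alone.
- grease_tin: Grey tin, 68 mm across, 62 mm high; leave alone.
- socket: Steel socket, 26 mm across, 34 mm high; leave alone.
- screwdriver: Screwdriver with a black handle, 210 mm; leave alone.
- bearing: Ball bearing, 62 mm across, 16 mm thick, lying flat; leave alone.

How it is judged:
On the way, in this order (a step that is already met when the one before it is completed fails the run):
1. the jaw is walked onto the bush and loads it while the trigger is squeezed (value of joint trigger above 0.08 rad and contact force between clamp_head and bush above 8 N), for 0.1 s.
2. the bush is home in the eye, pressed firmly by the jaw (over 20 N) with the trigger squeezed (value of joint trigger above 0.08 rad and y of bush in the frame of eye_face above -0.006 m and contact force between clamp_head and bush above 20 N), for 0.2 s.
3. the release tab is pressed and the jaw is off the bush (value of joint release_tab above 0.15 rad and contact force between clamp_head and bush below 1 N), for 0.05 s.
At the end, for the whole second after the job is handed in: The bush's flange is within 1 mm of the eye's face; the moving jaw stands at least 15 mm back from the bush, at rest; the trigger (below 0.03 rad) and the release tab (below 0.14 rad) are let go (y of bush in the frame of eye_face above -0.006 m and y of jaw_face in the frame of bush below -0.015 m and value of joint trigger below 0.03 rad and value of joint release_tab below 0.14 rad and linear speed of clamp_head below 0.01 m/s); the robot touches nothing.
It fails at once if the jaw loads the bush with more than 50 N (contact force between clamp_head and bush above 50 N).
It fails at once if a thing lying on the bench is moved by more than 15 mm (distance of any of spanner, spare_bush, grease_tin, socket, screwdriver, bearing from where it was at the start of the episode above 0.015 m).
It also fails if it takes over 58 s, if anything falls off the work surface, if the arm or the gripper's body presses on something with over 40 N, if the wrist force passes 120 N, or if a joint passes its speed limit or range.

## Working session

There is one attempt and no reset: what is moved stays moved. The work goes in short steps, each a Python script; the robot and the scene stay as the last script left them, time stands still between calls to the robot, and variables do not carry over. Pictures are saved under pics/ and viewed, at most 10 in all, crops included, and the job is handed in when it is done.

```bash
mkdir -p pics; ls
cat > h.py <<'E'
from plant import r
import numpy as np, cv2
from scipy.spatial.transform import Rotation as Ro
def cal(n):
    c=r.get_calibration(n); a=np.array(c["attitude"],float)
    R=a if a.shape==(3,3) else Ro.from_euler('xyz',a).as_matrix()
    return np.array(c["intrinsics"],float),np.array(c["xyz"],float),R,c
def ray(c,uv):
    K,p,R,_=c
    d=np.linalg.inv(K)@[uv[0],uv[1],1]; d=R@np.array([d[0],-d[1],-d[2]]); return p,d/np.linalg.norm(d)
def proj(c,X):
    K,p,R,_=c; q=R.T@(np.asarray(X)-p); q=K@np.array([q[0],-q[1],-q[2]]); return q[:2]/q[2]
def tri(rs):
    A=np.zeros((3,3));b=np.zeros(3)
    for p,d in rs:
        M=np.eye(3)-np.outer(d,d);A+=M;b+=M@p
    X=np.linalg.solve(A,b); return X,max(np.linalg.norm((np.eye(3)-np.outer(d,d))@(X-p)) for p,d in rs)
E
python3 - <<'E'
from h import *
cs={}
for n in ("side","top"):
    im=r.camera(n); cv2.imwrite(f"pics/{n}0.png",im); cs[n]=cal(n); print(n,cs[n][3])
pts={}
for t in ["trigger_front","grip_back","tab_front","jaw_face","eye_face","bush","clamp_head","clamp_stand"]:
    for n in cs:
        L=r.landmark_of(t,n); pts[t,n]=L
        print(t,n,[(np.round(l["uv"]).tolist(),round(l["confidence"],2)) for l in L[:2]])
    if pts[t,"side"] and pts[t,"top"]:
        X,e=tri([ray(cs[n],pts[t,n][0]["uv"]) for n in cs]); print("   ",X.round(4),e.round(4))
s=r.get_state(); print(s["clock"],s["ee_rot"],s["eef_pos"],r.grip_depth)
E
```

```text
pics
side {'intrinsics': array([[436.38426491,   0.        , 252.66284798],
       [  0.        , 436.38426491, 191.67971664],
       [  0.        ,   0.        ,   1.        ]]), 'xyz': array([0.38222954, 0.61639482, 0.79993253]), 'attitude': array([ 0.71296814, -0.01529908, -2.8575503 ])}
top {'intrinsics': array([[452.57629329,   0.        , 256.8869735 ],
       [  0.        , 452.57629329, 196.94643708],
       [  0.        ,   0.        ,   1.        ]]), 'xyz': array([0.45810148, 0.08126846, 1.29457619]), 'attitude': array([ 0.05167912, -0.01747573, -1.57633723])}
trigger_front side [([216.0, 174.0], 0.54)]
trigger_front top [([244.0, 161.0], 0.42)]
    [0.6    0.0918 0.1984] 0.0026
grip_back side [([232.0, 149.0], 0.89), ([227.0, 222.0], 0.17)]
grip_back top [([269.0, 161.0], 0.95), ([268.0, 132.0], 0.39)]
    [0.5933 0.0316 0.2098] 0.0079
tab_front side [([212.0, 197.0], 0.47)]
tab_front top [([235.0, 164.0], 0.38)]
    [0.6    0.1149 0.1564] 0.0
jaw_face side [([204.0, 241.0], 0.41)]
jaw_face top [([223.0, 167.0], 0.47)]
    [0.6066 0.1528 0.0573] 0.0017
eye_face side [([207.0, 247.0], 0.88), ([225.0, 195.0], 0.49)]
eye_face top [([219.0, 165.0], 0.95)]
    [0.6068 0.1616 0.0487] 0.0057
bush side [([211.0, 244.0], 0.46)]
bush top [([222.0, 166.0], 0.61), ([316.0, 226.0], 0.49)]
    [0.6012 0.1543 0.0526] 0.007
clamp_head side [([222.0, 191.0], 0.93), ([228.0, 222.0], 0.64)]
clamp_head top [([255.0, 174.0], 0.66)]
    [0.588  0.0675 0.1228] 0.0086
clamp_stand side [([228.0, 223.0], 0.66)]
clamp_stand top [([257.0, 173.0], 0.84), ([255.0, 170.0], 0.75)]
    [5.933e-01 5.640e-02 2.000e-04] 0.0014
0.9 [-3.14158370e+00 -5.90222540e-05  4.46739951e-01] [ 0.29162033 -0.6087081   0.2055057 ] -0.0188
```

```bash
python3 -c "
import cv2
a=cv2.imread('pics/side0.png');b=cv2.imread('pics/top0.png')
cv2.imwrite('pics/a.png',cv2.resize(a,(800,600)));cv2.imwrite('pics/b.png',cv2.resize(b,(800,600)))"
```

```text
(no output)
```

View pics/a.png

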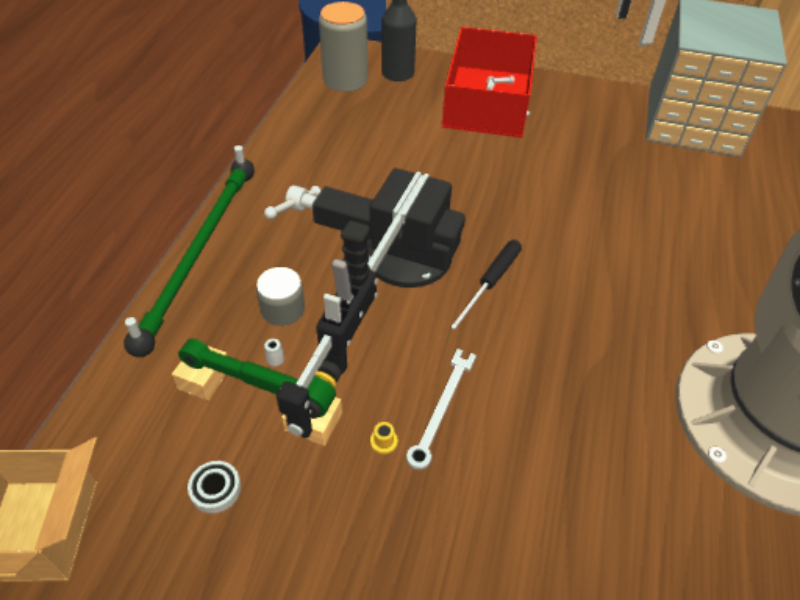

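View pics/b.png

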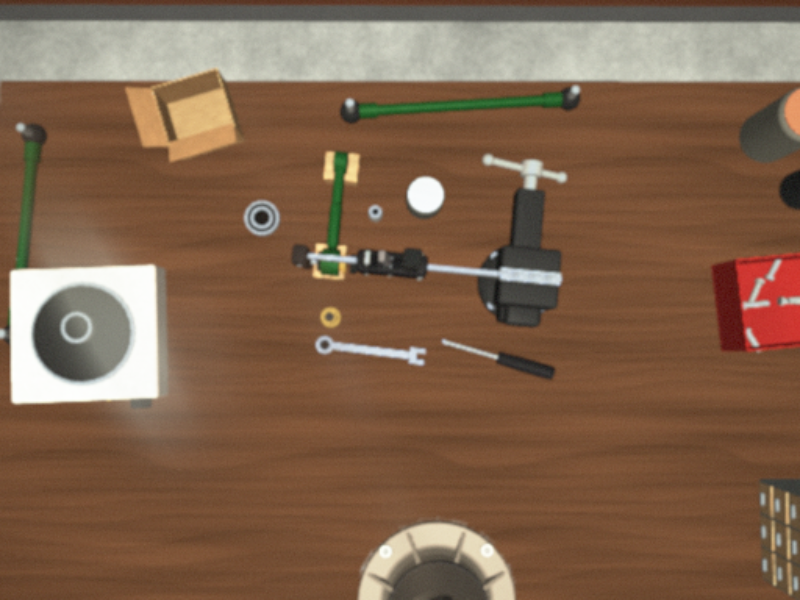

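Side view: trigger is the grey plate near (342,278) and tab near (331,305), both scaled pixels. Grip is at (355,245), and the flange and eye are at (325,385). The bar runs nearly along world +y with a small negative yaw. Next I'll take a closer look with the wrist camera.

Run:
```python
from h import *
import pickle
s=r.get_state(); p=s["eef_pos"]
r.servo_line([p[0],p[1],0.45],feed=0.3)
for yaw in (0.0,3.1,1.5,-1.6):
    for P in ([.60,.12,.40],[.60,.12,.2]):
        q=r.ik(P,[np.pi,0,yaw]); print(yaw,None if q is None else np.round(q,2))
rec=[]; ts=["trigger_front","grip_back","tab_front","jaw_face","bush","eye_face"]
for i,(P,yaw) in enumerate([([.56,.02,.42],0.),([.56,.16,.42],0.)]):
    try: r.move_to(P,[np.pi,0,yaw])
    except r.Unreachable as e: print("unreach",P); continue
    c=cal("wrist"); im=r.camera("wrist"); cv2.imwrite(f"pics/w{i}.png",im)
    print(i,c[1].round(3),c[2][:,2].round(2),r.get_state()["clock"])
    for t in ts:
        for l in r.landmark_of(t,"wrist")[:2]:
            print(t,np.round(l["uv"]),round(l["confidence"],2)); rec.append((i,t,l["uv"],l["confidence"],c))
pickle.dump(rec,open("rec.pkl","wb"))
a=[cv2.imread(f"pics/w{i}.png") for i in (0,1)]
cv2.imwrite("pics/w.png",cv2.resize(np.hstack(a),(800,300)))
```

```text
0.0 [ 0.2   0.27 -0.64  1.45  0.16  1.48 -2.01]
0.0 [ 0.17  0.39 -0.6   1.73  0.24  1.1  -2.08]
3.1 [ 0.23  0.28 -0.68  1.44  0.18  1.48  1.08]
3.1 [ 0.25  0.41 -0.72  1.72  0.3   1.12  0.97]
1.5 [ 0.22  0.28 -0.67  1.45  0.17  1.48 -0.52]
1.5 [ 0.22  0.41 -0.68  1.72  0.28  1.11 -0.61]
-1.6 [ 0.46  0.36 -1.03  1.43  0.31  1.52  2.55]
-1.6 [ 0.45  0.52 -1.03  1.71  0.47  1.18  2.41]
0 [0.641 0.018 0.598] [ 0.27 -0.    0.96] 4.35
grip_back [243. 146.] 0.82
tab_front [174. 132.] 0.75
jaw_face [169. 127.] 0.6
jaw_face [203.  58.] 0.38
bush [163. 124.] 0.46
eye_face [158. 122.] 0.57
1 [0.641 0.16  0.598] [0.27 0.   0.96] 5.3167
trigger_front [312. 133.] 0.63
grip_back [366. 145.] 0.64
tab_front [287. 133.] 0.73
jaw_face [261. 125.] 0.59
bush [258. 122.] 0.53
eye_face [253. 124.] 0.91
eye_face [282. 204.] 0.38
```

```bash
cat > fit.py <<'E'
from h import *
import pickle
from scipy.optimize import least_squares
M=dict(trigger_front=(0,.030,.088),grip_back=(0,-.034,.088),tab_front=(0,.054,.046),jaw_face=(0,.083,-.058))
rec=[(t,uv,c) for i,t,uv,cf,c in pickle.load(open("rec.pkl","rb")) if cf>.45]
side=dict(trigger_front=(216,174),grip_back=(232,149),tab_front=(212,197),jaw_face=(204,241),bush=(211,244),eye_face=(207,247))
top=dict(trigger_front=(244,161),grip_back=(269,161),tab_front=(235,164),jaw_face=(223,167),bush=(222,166),eye_face=(219,165))
for n,d in (("side",side),("top",top)):
    c=cal(n); rec+=[(t,uv,c) for t,uv in d.items()]
def pt(v,t):
    hx,hy,yw,z,b,e=v
    m=np.array(M.get(t,(0,b if t=="bush" else e,-.058)))
    cc,ss=np.cos(yw),np.sin(yw)
    return np.array([hx+cc*m[0]-ss*m[1],hy+ss*m[0]+cc*m[1],z+m[2]])
f=lambda v:np.concatenate([proj(c,pt(v,t))-uv for t,uv,c in rec])
s=least_squares(f,[.595,.06,-.08,.118,.1,.105],loss="soft_l1",f_scale=2)
v=s.x
if __name__=="__main__":
    print(v.round(4), np.sqrt(np.diag(np.linalg.inv(s.jac.T@s.jac))).round(4)*2)
    for (t,uv,c),e in zip(rec,f(v).reshape(-1,2)): print(t,c[1].round(2),e.round(1))
    for t in list(M)+["bush"]: print(t,pt(v,t).round(4))
E
python3 fit.py
```

```text
[ 0.593   0.067  -0.1044  0.1169  0.0907  0.099 ] [0.0012 0.001  0.018  0.0028 0.0026 0.0026]
grip_back [0.64 0.02 0.6 ] [-0.7 -1.1]
tab_front [0.64 0.02 0.6 ] [-0.3  1.2]
jaw_face [0.64 0.02 0.6 ] [ 1.  -3.4]
bush [0.64 0.02 0.6 ] [ 1.8 -0.6]
eye_face [0.64 0.02 0.6 ] [1.7 1.3]
trigger_front [0.64 0.16 0.6 ] [-0.9  5.1]
grip_back [0.64 0.16 0.6 ] [ 1.6 -0.5]
tab_front [0.64 0.16 0.6 ] [ 0.2 -0.6]
jaw_face [0.64 0.16 0.6 ] [ 1.2 -1.3]
bush [0.64 0.16 0.6 ] [-1.1  0.9]
eye_face [0.64 0.16 0.6 ] [-1.1 -1.1]
trigger_front [0.38 0.62 0.8 ] [-0.2 -0.5]
grip_back [0.38 0.62 0.8 ] [-2.1  2.5]
tab_front [0.38 0.62 0.8 ] [-0.5  0. ]
jaw_face [0.38 0.62 0.8 ] [ 4.1 -1.3]
bush [0.38 0.62 0.8 ] [-4.5 -1.4]
eye_face [0.38 0.62 0.8 ] [-2.4 -1.2]
trigger_front [0.46 0.08 1.29] [-1.7  2.3]
grip_back [0.46 0.08 1.29] [-0.4  4.9]
tab_front [0.46 0.08 1.29] [-2.   0.4]
jaw_face [0.46 0.08 1.29] [0.8 1. ]
bush [0.46 0.08 1.29] [-1.   1.8]
eye_face [0.46 0.08 1.29] [-1.   2.5]
trigger_front [0.5961 0.0968 0.2049]
grip_back [0.5894 0.0331 0.2049]
tab_front [0.5986 0.1207 0.1629]
jaw_face [0.6016 0.1495 0.0589]
bush [0.6024 0.1571 0.0589]
```

View pics/w.png

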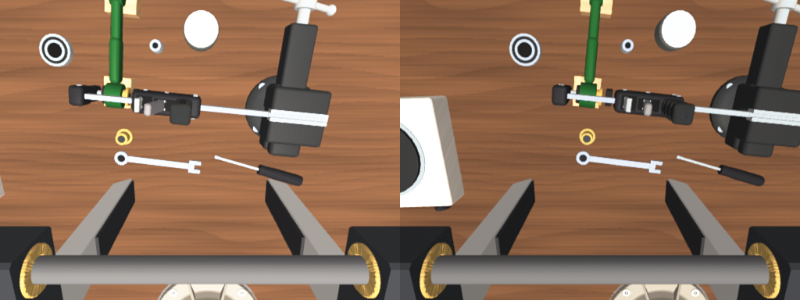

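The wrist views show the bar sloping from about (118,124) to (314,148) full-scale pixels in the first one. The trigger and tab are on its line, and both sides are clear. The bar gives a better yaw, which I'll compute as I move in.

```bash
cat >> h.py <<'E'
def barline(c,im,uva,uvb):
    return
E
python3 - <<'E'
from h import *
import pickle
rec=pickle.load(open("rec.pkl","rb")); cs={i:c for i,_,_,_,c in rec}
def pl(c,uv,z): p,d=ray(c,uv); return p+d*(z-p[2])/d[2]
for i in (0,1):
    im=cv2.imread(f"pics/w{i}.png"); g=im.min(2).astype(float)
    # bright bar between head and vise: expected line
    P=[]
    for y in np.arange(-.05,.02,.004):
        x0=.593-.07*(-(y-.067))
        best=[(g[int(round(q[1])),int(round(q[0]))],x) for x in np.arange(x0-.02,x0+.02,.0005) for q in [proj(cs[i],[x,y,.128])] if 0<=q[0]<511]
        if not best: continue
        m=[x for v,x in best if v>150]
        if m: P.append((y,np.mean(m),len(m)))
    P=np.array(P); 
    k=np.polyfit(P[:,0],P[:,1],1) ; print(i,len(P),P[:,2]*.0005,k, "x at y=.067,.12:",np.polyval(k,[.067,.12]).round(4),"yaw",-np.arctan(k[0]))
for th in (0.,.15):
  for yw in (-.08,np.pi-.08):
    R=Ro.from_euler('z',yw)*Ro.from_euler('x',0)*Ro.from_euler('xyz',[np.pi,0,0])
    # tool tilt so that the gripper body leans to +y (clamp)
    Rt=Ro.from_euler('z',-.08)*Ro.from_euler('x',-th)*Ro.from_euler('z',yw+.08)*Ro.from_euler('x',np.pi)
    e=Rt.as_euler('xyz')
    for P in ([.599,.14,.26],[.599,.14,.158],[.592,.06,.158]):
        q=r.ik(P,e); print(th,round(yw,2),P,None if q is None else np.round(q,2), Rt.as_matrix()[:,2].round(2))
E
```

```text
0 18 [0.011  0.0095 0.009  0.011  0.0095 0.009  0.011  0.0105 0.009  0.0095
 0.0105 0.009  0.0095 0.0105 0.0105 0.0095 0.009  0.001 ] [0.08090041 0.58652607] x at y=.067,.12: [0.5919 0.5962] yaw -0.08072460824215824
1 12 [0.0095 0.0095 0.0095 0.008  0.0085 0.0095 0.0095 0.0105 0.0095 0.0095
 0.009  0.0095] [0.10321678 0.58703174] x at y=.067,.12: [0.5939 0.5994] yaw -0.10285256155298306
0.0 -0.08 [0.599, 0.14, 0.26] [ 0.09  0.33 -0.54  1.65  0.18  1.2  -2.14] [-0. -0. -1.]
0.0 -0.08 [0.599, 0.14, 0.158] [ 0.07  0.42 -0.52  1.77  0.24  1.02 -2.19] [-0. -0. -1.]
0.0 -0.08 [0.592, 0.06, 0.158] [ 0.18  0.39 -0.49  1.81  0.21  1.   -2.05] [-0. -0. -1.]
0.0 3.06 [0.599, 0.14, 0.26] [ 0.41  0.45 -0.99  1.64  0.39  1.27  0.83] [ 0.  0. -1.]
0.0 3.06 [0.599, 0.14, 0.158] [ 0.38  0.55 -0.97  1.75  0.5   1.11  0.74] [ 0.  0. -1.]
0.0 3.06 [0.592, 0.06, 0.158] [ 0.5   0.5  -0.93  1.79  0.45  1.08  0.9 ] [ 0.  0. -1.]
0.15 -0.08 [0.599, 0.14, 0.26] [ 0.    0.37 -0.54  1.62  0.32  1.31 -2.27] [-0.01 -0.15 -0.99]
0.15 -0.08 [0.599, 0.14, 0.158] [-0.02  0.46 -0.51  1.73  0.38  1.13 -2.34] [-0.01 -0.15 -0.99]
0.15 -0.08 [0.592, 0.06, 0.158] [ 0.08  0.41 -0.48  1.79  0.36  1.08 -2.21] [-0.01 -0.15 -0.99]
0.15 3.06 [0.599, 0.14, 0.26] [ 0.32  0.5  -1.02  1.6   0.54  1.41  0.7 ] [-0.01 -0.15 -0.99]
0.15 3.06 [0.599, 0.14, 0.158] [ 0.29  0.59 -0.98  1.71  0.63  1.26  0.61] [-0.01 -0.15 -0.99]
0.15 3.06 [0.592, 0.06, 0.158] [ 0.41  0.53 -0.95  1.77  0.6   1.2   0.74] [-0.01 -0.15 -0.99]
```

```bash
sed -i '/^def barline/,$d' h.py
cat >> h.py <<'E'
YW=-.09; TH=.15; H0=np.array([.5935,.067,.118]); U=np.array([-np.sin(YW),np.cos(YW),0])
EUL=(Ro.from_euler('z',YW)*Ro.from_euler('x',-TH)*Ro.from_euler('z',np.pi/2)*Ro.from_euler('x',np.pi)).as_euler('xyz')
def W(y,z): return H0+U*(y/1000.)+np.array([0,0,z/1000.])   # mm in the initial head frame
def Y(): return (r.get_state()["eef_pos"]-H0)@U*1000
def F(): return float(r.get_state()["contact_force"]@U)
E
python3 - <<'E'
from h import *
r.set_gripper(0.0)
r.move_to(W(52,170),EUL)
print(r.get_state()["clock"],np.round(r.get_state()["joints"],2))
r.servo_line(W(52,84),feed=.12)
b=F(); print("base",b,Y(),r.get_state()["clock"])
hit=r.servo_line(W(24,84),feed=.03,threshold=1.5); y0=Y(); print("touch",hit,y0,F()-b)
y=y0
for k in range(9):
    y-=3; h=r.servo_line(W(y,84),feed=.03,threshold=16); print(round(y0-Y(),1),round(F()-b,1),h,round(r.get_state()["clock"],2))
    if F()-b>22: break
c=cal("wrist"); cv2.imwrite("pics/t1.png",r.camera("wrist")); 
a=[cv2.imread("pics/t1.png"),r.camera("side")[100:292,110:366]]
a[1]=cv2.resize(a[1],(512,384)); cv2.imwrite("pics/t1b.png",cv2.resize(np.hstack(a),(800,300)))
E
```

```text
8.2917 [ 0.18  0.38 -0.74  1.59  0.38  1.38 -0.72]
base -1.1883710224323836 52.31792407652243 9.1583
touch True 37.38160520661307 4.301378445281799
2.9 5.6 False 10.0
6.0 4.0 False 10.25
8.6 6.9 False 10.5
11.0 7.8 False 10.75
13.9 8.9 False 11.0
16.9 8.7 False 11.25
20.0 8.7 False 11.5
21.8 13.7 False 11.75
22.6 22.5 False 12.0
```

View pics/t1b.png

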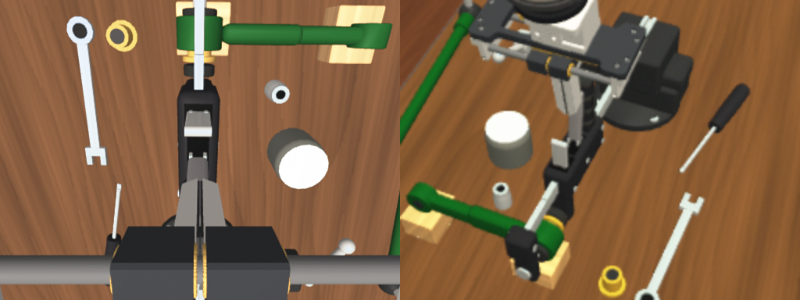

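The fingers sit square on the trigger, which is fully squeezed. The jaw is still short of the flange. Free squeezing takes about 9 N, and the stop comes at about 22 mm. I'll carry on with the strokes.

```bash
cat > stroke.py <<'E'
from h import *
def stroke(yt,b=-1.2):
    "yt: expected touch. Returns (home, new touch)"
    r.servo_line(W(yt+6,84),feed=.08); r.hold(.1)
    b=F()
    r.servo_line(W(yt-25,84),feed=.04,threshold=2); y0=Y(); log=[]
    r.servo_line(W(y0-19.5,84),feed=.04,threshold=10.5)
    y=Y(); home=False
    for k in range(30):
        d=y0-Y(); f=F()-b; log.append((round(d,1),round(f,1)))
        if f>25: home=d<20.5; break
        if d>21.3: break
        y-=1.5 if f<17.5 else .7
        r.servo_line(W(y,84),feed=.03)
    print("touch",round(y0,1),"base",round(b,1),log,home,round(r.get_state()["clock"],2))
    return home,y0
E
python3 - <<'E'
from stroke import *
y=37.4
for i in range(2):
    h,y=stroke(y+4)
    if h: break
if h: r.hold(.4); print(F())
E
```

```text
touch 40.6 base 0.4 [(np.float64(18.7), 7.2), (np.float64(19.1), 7.2), (np.float64(20.5), 8.6), (np.float64(21.0), 12.0), (np.float64(21.4), 17.1)] False 14.83
touch 44.9 base -0.7 [(np.float64(14.4), 9.8), (np.float64(14.4), 10.9), (np.float64(15.5), 12.5), (np.float64(16.5), 14.3), (np.float64(17.7), 15.6), (np.float64(19.1), 16.0), (np.float64(20.5), 16.0), (np.float64(22.0), 16.9)] False 18.07
```

Run:
```python
from stroke import *
y=44.9
for i in range(2):
    h,y=stroke(y+4)
    if h: break
if h: r.hold(.4); print(F())
im=r.camera("wrist"); c=cal("wrist"); cv2.imwrite("pics/t2.png",im)
cv2.imwrite("pics/t2b.png",cv2.resize(im[0:200,180:380],(600,600)))
```

```text
touch 48.7 base -0.2 [(np.float64(9.9), 9.0), (np.float64(9.9), 10.0), (np.float64(10.9), 11.6), (np.float64(12.0), 13.6), (np.float64(13.2), 14.9), (np.float64(14.6), 15.0), (np.float64(16.1), 15.2), (np.float64(17.5), 15.5), (np.float64(18.9), 16.4), (np.float64(20.0), 17.4), (np.float64(21.1), 19.3), (np.float64(21.5), 19.6)] False 22.24
touch 48.5 base -1.3 [(np.float64(15.7), 10.4), (np.float64(15.6), 10.5), (np.float64(16.6), 13.1), (np.float64(17.6), 15.4), (np.float64(18.7), 16.6), (np.float64(19.8), 17.7), (np.float64(20.2), 19.5), (np.float64(20.7), 20.5), (np.float64(21.2), 21.6), (np.float64(21.6), 21.8)] False 26.1
```

View pics/t2b.png

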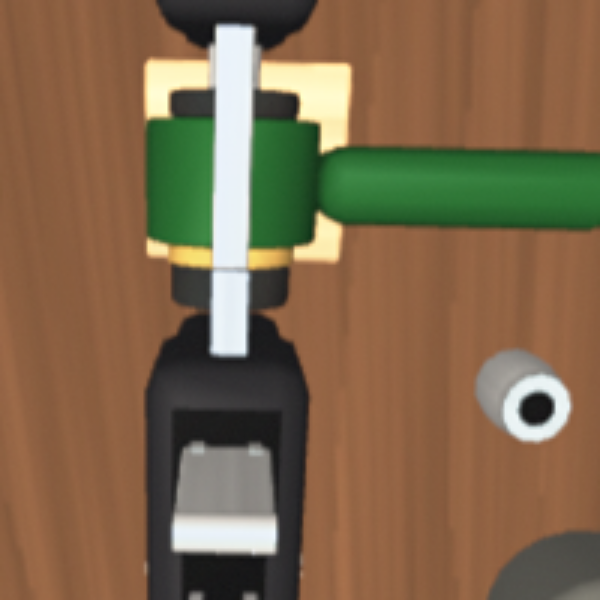

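The flange is flush against the eye at about (230,255). The force is still climbing steadily and hasn't reached the stop, so I'll keep pulling gently from here.

Run:
```python
from h import *
b=-1.3; y=Y()-.3; 
for k in range(14):
    y-=.6; r.servo_line(W(y,84),feed=.03); f=F()-b; print(round(48.5-Y(),1),round(f,1))
    if f>25.5: break
r.hold(.4); print(F()-b,r.get_state()["clock"])
```

```text
19.3 17.1
19.8 17.9
20.2 19.8
20.6 19.6
21.0 20.4
21.4 22.2
21.8 22.4
22.2 22.4
22.6 25.3
22.9 25.0
23.0 27.3
26.595699200848113 29.3167
```

The load rose with no flat spot past the sliding level of about 16 N, so the bush is home, with about 27 N held at the trigger. Next: let go, press the tab and draw the head back.

Run:
```python
from h import *
r.servo_line(W(56,84),feed=.08)
r.servo_line(W(84,90),feed=.12); r.servo_line(W(84,44),feed=.12); r.hold(.1)
b=F(); print("base",b,r.get_state()["clock"])
h=r.servo_line(W(50,44),feed=.03,threshold=2.0); y0=Y(); print("touch",h,y0,F()-b)
for k in range(1,12):
    if r.servo_line(W(y0-4*k,44),feed=.04,threshold=20): print("hit"); break
    print(round(y0-Y(),1),round(F()-b,1))
print(r.get_state()["clock"])
im=r.camera("wrist"); cv2.imwrite("pics/t3b.png",cv2.resize(im[0:384,100:484],(600,600)))
```

```text
base 0.2462791307061285 30.9417
touch True 53.54814476419776 0.2953322469870142
4.1 2.6
8.1 1.8
12.2 1.2
16.2 1.1
20.2 2.1
24.2 1.8
28.2 2.3
32.2 1.6
36.2 1.5
40.2 2.0
44.2 0.9
34.625
```

View pics/t3b.png

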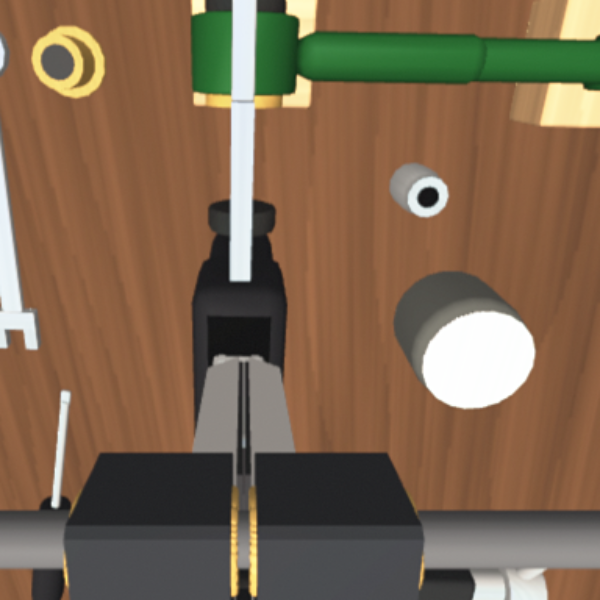

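The head is drawn well back, further than planned, with the jaw pad near (242,215). The flange is still flush at (245,100). Now I'll back off and lift clear.

Run:
```python
from h import *
y=Y(); r.servo_line(W(y+32,44),feed=.06); r.servo_line(W(y+40,180),feed=.15)
r.hold(.5); im=r.camera("wrist"); s=r.get_state(); print(s["clock"],F())
c=cal("wrist")
for t in ("jaw_face","bush","eye_face"):
    for l in r.landmark_of(t,"wrist")[:1]:
        p,d=ray(c,l["uv"]); X=p+d*(.06-p[2])/d[2]; print(t,((X-H0)@U*1000).round(1),round(l["confidence"],2))
cv2.imwrite("pics/t4b.png",cv2.resize(im[0:384,100:484],(600,600)))
```

```text
36.9667 0.5158543502958916
jaw_face 46.8 0.62
bush 95.8 0.49
eye_face 98.5 0.85
```

View pics/t4b.png

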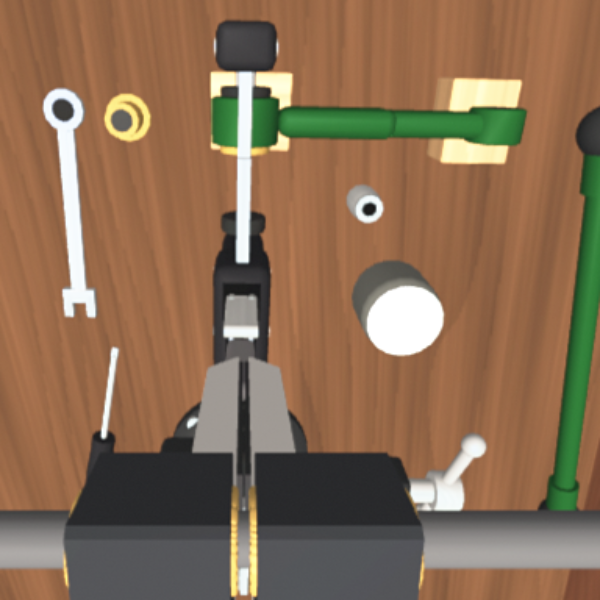

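The tab is upright, the jaw is well clear of the bush, the flange is on the eye and the gripper touches nothing. I'm handing the job in.

```bash
python3 -c "
from h import *
print(r.finish_job())"
```

```text
the job is handed in; nothing more can be done
None
```

I handed the job in at about 37 s, but no verdict came back: the bush looks pressed home, the trigger and tab are let go, and nothing else on the bench was touched, but the clamp head ended roughly 45 mm back from the bush instead of about 20 mm.

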